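# Roll the brass trim down into a picture frame

## Robot

A 7-joint arm with a two-finger parallel gripper is mounted at the origin on the work surface. World frame = base frame: x ahead of the robot, y to its left, z up, the work surface at z = 0. Lengths are in mm, angles in rad, forces in N, time in s.
With the tool pointing down it reaches from about 400 to 850 mm from the base axis. Payload 10.4 kg.
Tool frame: the origin (TCP) lies midway between the tips of the shut fingers; the grasp point (between the pads) lies 19 mm behind it; y points along the fingers, x is the direction in which the jaws open and shut, and the axes are right-handed (so a half turn about y gives the same grasp; the last joint's range is limited). The gripper opens to 87 mm and grips with 3 to 60 N. Pads are 19 mm wide; open, the fingers measure 117 mm over their backs; the gripper's body (75 mm by 190 mm) begins 51 mm behind the grasp point.
Start: joints at [-1.127, 0.332, -0.065, 1.46, 0.022, 1.35, -0.088], TCP at [281.261, 558.162, 222.576] pointing down, gripper open.
Joint ranges: [-2.6, 2.6], [-0.5, 2.12], [-1.47, 1.34], [0.16, 2.42], [-1.27, 4.41], [0.06, 2.06], [-2.6, 2.6]. Speed limits (rad/s): [2.22, 2.22, 2.79, 2.79, 3.14, 3.14, 3.14].

## Interface

Orientations are given as a unit quaternion [w, x, y, z].
In Python, from rig import r, snapshot, order gives the robot as it stands.
- The arm moves only by the tool play_rows, never from a script. Its argument "steps" is a list of rows, each an object of numbers: "tx", "ty", "tz": the shift along the tool's x, y, z in m; "ax", "ay", "az": the turn, a rotation vector about the tool's x, y, z in rad. In form: [{"tx": .., "ty": .., "tz": .., "ax": .., "ay": .., "az": ..}, ...]. A call has 1 to 12 rows; each row is the pose to reach, as a shift and turn from the pose commanded when the call began, along the tool's axes at that moment; what a row does not reach only later rows make up. A row lasts 1/8 s, in which the tool goes at most 62.5 mm and 10.7 degrees, less where a joint would pass 70% of its speed; a pose out of reach is approached as far as the arm can. A call with a gripper value outside its range is refused whole. "claw" is the opening, from 0 (shut) to 1 (fully open), set as the call begins (left out, the last holds). The fingers move at their own pace and stop on an object; "force" is the grip in N (left out, the last holds). Time passes only in rows, so rows that repeat a pose let the fingers close. It gives the time, the measured TCP pose, the force and the opening at its end, in the units of the state.
- r.sense(): the state, without advancing time (a new reading comes with each control period).
- snapshot(name): name is "scene" or "top" or "wrist"; returns a dict with "color" (384x512x3 uint8, red, green, blue), "vertical_fov" (degrees; the focal length in pixels is half the picture's height over the tangent of half this angle, whatever the lens; pixels are square), "cx", "cy" (the principal point, pixels), "extrinsics" (4x4, takes a point from camera to world coordinates). Camera axes: x right, y down, z forward; pixel columns grow to the right and rows downward; lengths in mm; the calibration is good to about 2 mm. A picture is of the moment at which its call begins. There is no depth.
- order.sign_off(): hands the job in, once; it reports no verdict.
The state is a dict: "time": time; "qpos": joint angles; "joint_vel": joint speeds; "effort": joint torques, N m; "ee_pos": TCP position; "tcp_rot": TCP orientation; "contact_force": force on the tool from outside, world axes, zero at the start; "ft_torque": the same for the moment, N m; "opening": finger opening in mm.
Only numpy, scipy, OpenCV 4.12 (cv2) and the standard library are available. Lean on these libraries where they do the work, as an engineer would, in place of code of your own. Each camera call takes 0.05 s, during which the arm holds its last target.

## Task

Pick up the hand roller with the red grip and black drum and roll it firmly along the brass trim on the near rail of the picture frame, from one end to the other, so that all three brass lengths sit fully down in their groove. Then stand the roller upright back on the blue mat and let go. Touch the frame and trim only with the roller, and leave the white-drum roller where it is.

Things in the scene. Friction and masses are not known exactly. Their poses are not given: they have to be found in the camera images.
- roller: Loose roller, 0.37 kg, standing on the blue mat: black drum (36 mm diameter, 40 mm wide) between steel cheeks, red block grip above. Origin: lowest point of the drum; x along the axle, y the rolling direction, z up. Grip: 44 mm (x) by 28 mm (y), 54 to 100 mm above the origin; yoke below up to 50 mm. Cheeks, 57 mm over all in x, 2 mm off the ground, keep it standing; it leans up to 5 degrees.
- roller_drum (a joint): Turn of the black drum about its axle, in rad, 0 at the start, no limit; the drum spins nearly freely. Rolling 100 mm turns it by about 5.5 rad, either sign.
- frame: Dark wooden picture frame with a round red print, lying fixed on the table, 220 mm (x) by 300 mm (y), rails 50 mm wide, 25 mm high. Origin: centre of the underside, z up. Its near rail (x = -85 mm, robot side) has three brass lengths in a row along y, each 60 mm long, 20 mm wide, at y = -62, 0, +62 mm. Their tops are 33 mm above the table when up, 27 mm when fully down.
- trim1 (a joint): How far the brass length at frame y = -62 mm is pressed down, in m: 0 = fully up, 0.006 = fully down. It moves straight down, stiffly, under about 6 N, and stays where it is left.
- trim2 (a joint): The same for the middle brass length (frame y = 0).
- trim3 (a joint): The same for the brass length at frame y = +62 mm.
- mat: Blue square mat, 120 x 120 x 4 mm, fixed to the table. Origin: centre of the underside; its top is 4 mm above the table.
- white_roller: A second roller of the same shape and size with a white drum and a pale wooden grip, standing on a brown square pad. Not needed: leave it alone.
There are look-alikes about, which are no part of the job. Several things look just like the mat: the one meant starts farthest to the robot's left.

How it is judged (in metres and radians):
On the way, in this order (a step that is already met when the one before it is completed fails the run):
1. the roller's drum is pressed on the trim (over 3 N) (contact force between roller and frame above 3 N and x of roller in the frame of frame between -0.105 and -0.065 m), for 0.05 s.
2. the roller is rolled along the trim: its drum has turned by more than 3 rad from the start, either way, while on the trim ((value of joint roller_drum above 3 rad or value of joint roller_drum below -3 rad) and contact force between roller and frame above 1 N and x of roller in the frame of frame between -0.105 and -0.065 m), for 0.02 s.
At the end, for the whole second after the job is handed in: All three brass lengths are pressed down by more than 4.5 of their 6 mm; the red-grip roller stands at rest on the blue mat, within 60 mm of its centre and upright within 14 degrees (value of joint each of trim1, trim2, trim3 above 0.0045 m and horizontal distance between roller and mat below 0.06 m and z of roller in the frame of mat below 0.015 m and angle between roller's own z axis and vertical below 0.25 rad and linear speed of roller below 0.03 m/s); the robot touches nothing.
It fails at once if the fingers or arm press on the frame or its trim (over 2 N) (contact force between any of the fingers, the arm and frame above 2 N).
It fails at once if the white-drum roller is moved by more than 30 mm (distance of white_roller from where it was at the start of the episode above 0.03 m).
It also fails if it takes over 54 s, if anything falls off the work surface, if the arm or the gripper's body presses on something with over 40 N, if the wrist force passes 120 N, or if a joint passes its speed limit or range.

## Working session

There is one attempt and no reset: what is moved stays moved. The work goes in short steps, Python scripts to look and compute and a tool call to move; the robot and the scene stay as the last step left them, time stands still between calls to the robot, and variables do not carry over. Pictures are saved under pics/ and viewed, and the job is handed in when it is done.

Besides the shell and the picture viewer there is one more tool, called after "Emit:" by a JSON object that holds its "api" and its "payload", one argument or row to a line. play_rows: Moves the arm, as the interface text tells. Its arguments: {"type":"object","properties":{"steps":{"type":"array"},"claw":{"type":"number"},"force":{"type":"number"}},"required":["steps"]}

```bash
mkdir -p pics; ls; cat > h.py <<'E'
from rig import r, snapshot, order
import numpy as np, cv2
from scipy.spatial.transform import Rotation as R
def snap(name,fn):
    s=snapshot(name); cv2.imwrite('pics/'+fn+'.png',s['color'][:,:,::-1]); np.savez('pics/'+fn+'.npz',**s); return s
def load(fn): return dict(np.load('pics/'+fn+'.npz'))
def ray(s,u,v):
    H=s['color'].shape[0]; f=H/2/np.tan(np.radians(float(s['vertical_fov']))/2)
    E=s['extrinsics']; d=E[:3,:3]@np.array([(u-s['cx'])/f,(v-s['cy'])/f,1]); return E[:3,3],d
def onz(s,u,v,z):
    o,d=ray(s,u,v); return o+d*(z-o[2])/d[2]
def proj(s,p):
    H=s['color'].shape[0]; f=H/2/np.tan(np.radians(float(s['vertical_fov']))/2)
    E=s['extrinsics']; c=E[:3,:3].T@(np.array(p)-E[:3,3]); return f*c[0]/c[2]+s['cx'],f*c[1]/c[2]+s['cy']
E
python3 - <<'E'
from h import *
np.set_printoptions(precision=4,suppress=True)
for n in ['scene','top','wrist']:
    s=snap(n,n+'0'); print(n,s['vertical_fov'],s['cx'],s['cy'],s['extrinsics'])
print(r.sense())
E
```

```text
pics
scene 50.359624147765665 255.62125816892686 189.84105965710543 [[   0.6264    0.6295   -0.4597  971.7267]
 [   0.7795   -0.5011    0.3759 -453.2506]
 [   0.0063   -0.5938   -0.8046  937.9435]
 [   0.        0.        0.        1.    ]]
top 52.066716695883926 252.05689658500108 194.08078115589714 [[  -0.0257   -0.9772    0.2106  262.1107]
 [  -0.9997    0.026    -0.0012  -59.8805]
 [  -0.0043   -0.2106   -0.9776 1086.8574]
 [   0.        0.        0.        1.    ]]
wrist 71.09167710653759 252.61829616988047 186.9389761439993 [[  0.4504   0.8569   0.2505 212.5007]
 [  0.8928  -0.4323  -0.1267 593.1347]
 [ -0.0003   0.2807  -0.9598 383.9849]
 [  0.       0.       0.       1.    ]]
{'time': 0.15, 'qpos': array([-1.1266,  0.3327, -0.0647,  1.4607,  0.0216,  1.3499, -0.0885]), 'joint_vel': array([ 0.    ,  0.0001, -0.0002, -0.0031, -0.0002, -0.0014,  0.001 ]), 'effort': array([  0.0015, -62.3635,   0.025 , -39.0147,  -0.0614,   0.0372,
         0.0001]), 'ee_pos': array([281.1285, 557.8803, 221.9468]), 'tcp_rot': array([-0.6019,  0.6023,  0.3705, -0.3711]), 'contact_force': array([-0.5237,  0.6184,  0.1899]), 'ft_torque': array([-0.0292,  0.0005, -0.024 ]), 'opening': 86.84516560108837}
```

View pics/scene0.png

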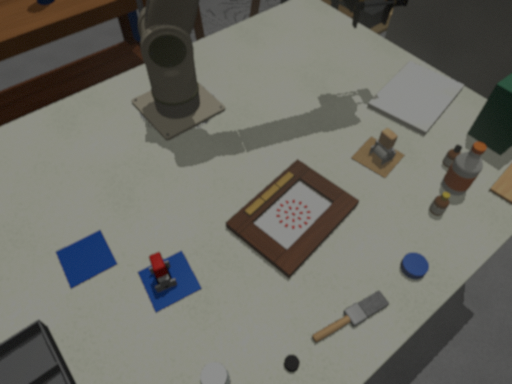

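View pics/top0.png

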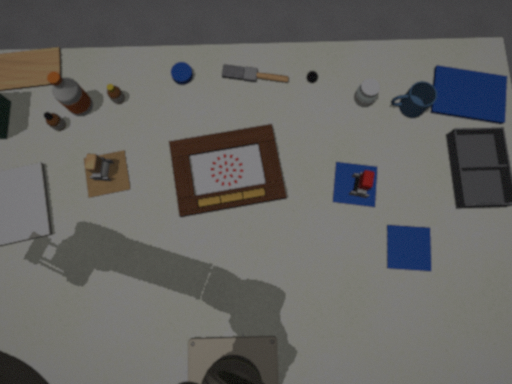

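View pics/wrist0.png

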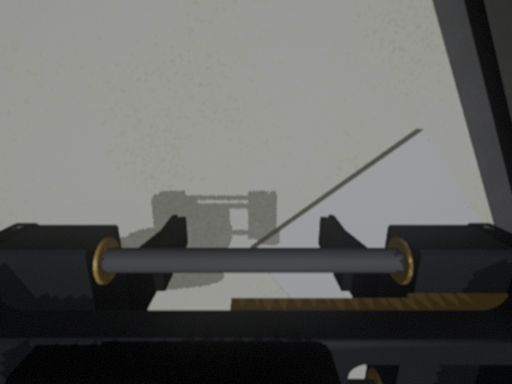

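Scene: the top view shows the red-grip roller at about (361,185) on a blue square at (355,184). A second blue square is at (409,247) and a blue book at (468,95). The white roller is on a brown pad at (104,170). The frame is at (228,170), with brass at (231,198) on the near rail. Image left is the robot's left (+y), so the target mat is the one under the roller.

```bash
cat > m.py <<'E'
from h import *
np.set_printoptions(precision=1,suppress=True)
def comps(mask,minA=20):
    n,l,st,c=cv2.connectedComponentsWithStats(mask.astype(np.uint8)); 
    return [(l==i) for i in range(1,n) if st[i,4]>minA]
for fn in ['top0','scene0']:
    s=load(fn); hsv=cv2.cvtColor(s['color'],cv2.COLOR_RGB2HSV); H,S,V=[hsv[...,i].astype(int) for i in range(3)]
    masks={'blue':((H>105)&(H<130)&(S>150)&(V>60),4),'red':(((H<6)|(H>174))&(S>180)&(V>90),90),'brass':((H>15)&(H<28)&(S>120)&(V>90),33),'wood':((H<15)&(S>80)&(V<110)&(V>20),25)}
    for k,(m,z) in masks.items():
        for c in comps(m,150 if k in('wood','blue') else 25):
            cnt=max(cv2.findContours(c.astype(np.uint8),0,2)[0],key=cv2.contourArea).reshape(-1,2)
            hull=cv2.convexHull(cnt).reshape(-1,2)
            P=np.array([onz(s,u,v,z)[:2] for u,v in hull],np.float32)
            rc=cv2.minAreaRect(P); print(fn,k,c.sum(),'px',cnt.mean(0),'rect c',np.array(rc[0]),'size',np.array(rc[1]),'ang %.1f'%rc[2])
for n,b in (('top0',(330,140,400,220)),('scene0',(125,225,215,320))):
    im=cv2.imread(f'pics/{n}.png')[b[1]:b[3],b[0]:b[2]]; cv2.imwrite(f'pics/{n}c.png',cv2.resize(im,None,fx=6,fy=6,interpolation=cv2.INTER_CUBIC))
E
python3 m.py
```

```text
top0 blue 288 px [181.2  71.4] rect c [878.4 142.9] size [60.9 55.6] ang 25.1
top0 blue 3213 px [464.6  93.8] rect c [ 783.9 -713.7] size [209.7 148.6] ang 78.5
top0 blue 990 px [357.2 183.6] rect c [ 517.7 -352.8] size [111.7 111.7] ang 81.2
top0 blue 1719 px [412.4 251. ] rect c [ 335.2 -485. ] size [111.8 112.9] ang 84.4
top0 red 122 px [366.8 177.3] rect c [ 511.3 -364.1] size [22.3 38. ] ang 77.1
top0 brass 27 px [109.9  86.6] rect c [821.3 345.2] size [14.4 16.8] ang 27.9
top0 brass 412 px [232.9 196.8] rect c [482.3  -4.3] size [ 18.  181.1] ang 8.7
top0 wood 296 px [ 80.5 104.2] rect c [773.6 434.3] size [57.2 69.8] ang 43.0
top0 wood 4127 px [230.8 170. ] rect c [565.1   8.2] size [216.7 295.2] ang 8.7
scene0 blue 1801 px [ 85.8 259. ] rect c [ 336.8 -485.7] size [113.8 111.8] ang 85.0
scene0 blue 1463 px [169.7 282.3] rect c [ 519.2 -353.8] size [113.2 112.4] ang 81.5
scene0 red 150 px [156.8 261.5] rect c [ 504.5 -361.6] size [24.5 38.5] ang 80.0
scene0 brass 406 px [271.1 189.8] rect c [483.8  -4.1] size [ 21.5 182.8] ang 8.5
scene0 brass 34 px [446.  194.5] rect c [791.7 367.6] size [18.4 16.9] ang 51.5
scene0 wood 8607 px [71.4 55.3] rect c [-535.  -117.5] size [531.8 782.3] ang 71.5
scene0 wood 4089 px [293.9 215. ] rect c [570.3   5.4] size [216.7 298.4] ang 8.7
scene0 wood 383 px [456.4 179.4] rect c [776.4 443.2] size [72.7 78.1] ang 9.0
```

View pics/top0c.png

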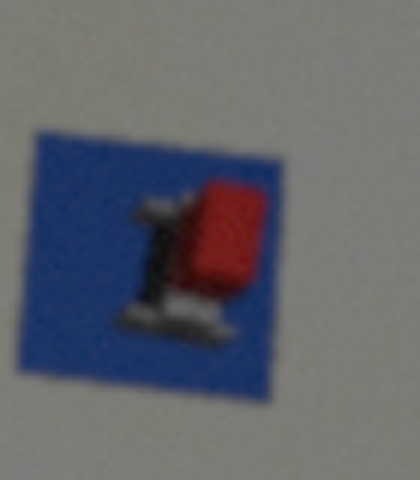

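View pics/scene0c.png

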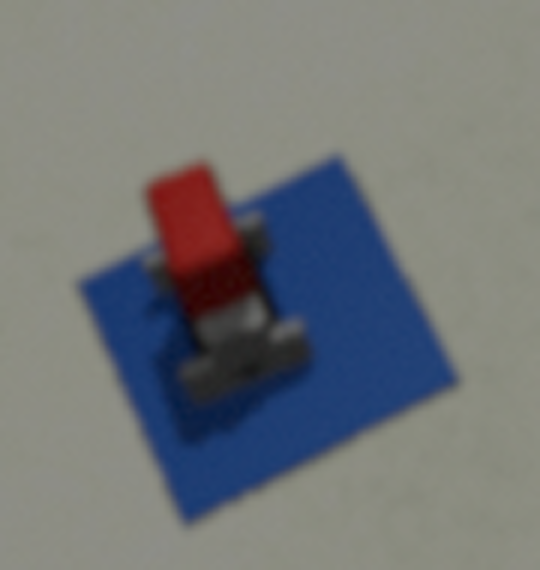

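```bash
python3 - <<'E'
from h import *
np.set_printoptions(precision=3,suppress=True)
q=r.sense()['tcp_rot']; print(R.from_quat(q,scalar_first=True).as_matrix())
t=load('top0'); c=load('scene0')
T=lambda x,y:(x/6+330-.42,y/6+140-.42); S=lambda x,y:(x/6+125-.42,y/6+225-.42)
print('top face', onz(t,*T(237,232),104),[onz(t,*T(*p),104)[:2] for p in [(210,182),(265,187),(255,285),(195,272)]])
print('scene face', onz(c,*S(194,214),104),[onz(c,*S(*p),104)[:2] for p in [(147,188),(205,163),(243,240),(180,265)]])
# cheek bottom ends
print([onz(t,*T(*p),10)[:2] for p in [(135,215),(118,322),(240,338)]])
print([onz(c,*S(*p),10)[:2] for p in [(190,400),(312,355)]])
E
```

```text
[[ 0.45  -0.    -0.893]
 [ 0.893 -0.001  0.45 ]
 [-0.001 -1.    -0.   ]]
top face [ 507.547 -363.607  104.   ] [array([ 530.075, -353.942]), array([ 527.207, -377.429]), array([ 484.015, -369.223]), array([ 490.401, -344.104])]
scene face [ 510.393 -360.414  104.   ] [array([ 489.955, -368.683]), array([ 494.439, -346.168]), array([ 531.018, -351.676]), array([ 525.227, -375.141])]
[array([ 540.56 , -345.386]), array([ 489.246, -333.374]), array([ 480.115, -389.55 ])]
[array([ 528.17 , -393.085]), array([ 542.215, -345.09 ])]
```

```bash
cat >> h.py <<'E'
def Rt(yaw): # jaw (tool x) yaw in deg, tool y down
    a=np.radians(yaw); x=np.array([np.cos(a),np.sin(a),0]); y=np.array([0,0,-1.]); return np.c_[x,y,np.cross(x,y)]
def rel(p0,R0,p1,R1):
    return np.r_[(R0.T@(np.array(p1)-np.array(p0)))/1000, R.from_matrix(R0.T@R1).as_rotvec()]
E
python3 - <<'E'
from h import *
np.set_printoptions(precision=4,suppress=True)
R0=R.from_quat(r.sense()['tcp_rot'],scalar_first=True).as_matrix(); p0=[281.26,558.16,222.6]
print(rel(p0,R0,[500,130,230],Rt(70)),rel(p0,R0,[509,-362,222],Rt(78)))
E
```

```text
[-0.2839 -0.0071 -0.388  -0.     -0.1177 -0.0011] [-0.7192  0.0014 -0.6175 -0.0001 -0.2573 -0.0011]
```

Emit:
{"api": "play_rows", "payload": {
  "steps": [
    {"tx": -0.284,"ty": -0.007,"tz": -0.388,"ay": -0.118},
    {"tx": -0.284,"ty": -0.007,"tz": -0.388,"ay": -0.118},
    {"tx": -0.284,"ty": -0.007,"tz": -0.388,"ay": -0.118},
    {"tx": -0.284,"ty": -0.007,"tz": -0.388,"ay": -0.118},
    {"tx": -0.284,"ty": -0.007,"tz": -0.388,"ay": -0.118},
    {"tx": -0.284,"ty": -0.007,"tz": -0.388,"ay": -0.118},
    {"tx": -0.284,"ty": -0.007,"tz": -0.388,"ay": -0.118},
    {"tx": -0.719,"ty": 0.001,"tz": -0.618,"ay": -0.257},
    {"tx": -0.719,"ty": 0.001,"tz": -0.618,"ay": -0.257},
    {"tx": -0.719,"ty": 0.001,"tz": -0.618,"ay": -0.257},
    {"tx": -0.719,"ty": 0.001,"tz": -0.618,"ay": -0.257},
    {"tx": -0.719,"ty": 0.001,"tz": -0.618,"ay": -0.257}
  ],
  "claw": 1,
  "force": 40
}}

```text
schema error: expected keys tx, ty, tz, ax, ay, az
```

Emit:
{"api": "play_rows", "payload": {
  "steps": [
    {"tx": -0.284,"ty": -0.007,"tz": -0.388,"ax": 0,"ay": -0.118,"az": 0},
    {"tx": -0.284,"ty": -0.007,"tz": -0.388,"ax": 0,"ay": -0.118,"az": 0},
    {"tx": -0.284,"ty": -0.007,"tz": -0.388,"ax": 0,"ay": -0.118,"az": 0},
    {"tx": -0.284,"ty": -0.007,"tz": -0.388,"ax": 0,"ay": -0.118,"az": 0},
    {"tx": -0.284,"ty": -0.007,"tz": -0.388,"ax": 0,"ay": -0.118,"az": 0},
    {"tx": -0.284,"ty": -0.007,"tz": -0.388,"ax": 0,"ay": -0.118,"az": 0},
    {"tx": -0.284,"ty": -0.007,"tz": -0.388,"ax": 0,"ay": -0.118,"az": 0},
    {"tx": -0.719,"ty": 0.001,"tz": -0.618,"ax": 0,"ay": -0.257,"az": 0},
    {"tx": -0.719,"ty": 0.001,"tz": -0.618,"ax": 0,"ay": -0.257,"az": 0},
    {"tx": -0.719,"ty": 0.001,"tz": -0.618,"ax": 0,"ay": -0.257,"az": 0},
    {"tx": -0.719,"ty": 0.001,"tz": -0.618,"ax": 0,"ay": -0.257,"az": 0},
    {"tx": -0.719,"ty": 0.001,"tz": -0.618,"ax": 0,"ay": -0.257,"az": 0}
  ],
  "claw": 1,
  "force": 40
}}

```text
time: 1.65
ee_pos: [497.2, -145.3, 224.6]
tcp_rot: [-0.55, 0.55, 0.445, -0.445]
contact_force: [1.4, 0.7, -0.5]
opening: 87.3
```

Emit:
{"api": "play_rows", "payload": {
  "steps": [
    {"tx": 0,"ty": 0,"tz": 0,"ax": 0,"ay": 0,"az": 0},
    {"tx": 0,"ty": 0,"tz": 0,"ax": 0,"ay": 0,"az": 0}
  ]
}}

```text
time: 1.9
ee_pos: [497.4, -142.9, 224.3]
tcp_rot: [0.55, -0.549, -0.445, 0.445]
contact_force: [0.5, 0.1, -0.6]
opening: 86.7
```

```bash
python3 - <<'E'
from h import *
np.set_printoptions(precision=4,suppress=True)
s=r.sense(); print(s)
R0=R.from_quat(s['tcp_rot'],scalar_first=True).as_matrix(); p0=s['ee_pos']
print(rel(p0,R0,[509,-362,220],Rt(78))); snap('wrist','w1')
E
```

```text
{'time': 1.9, 'qpos': array([-0.2926,  0.0865,  0.5177,  1.7643, -0.0447,  1.303 ,  1.5964]), 'joint_vel': array([-0.0215, -0.0051, -0.0224,  0.0052, -0.0018,  0.0001, -0.002 ]), 'effort': array([  1.9658, -38.297 ,   3.5738, -38.6374,   0.2591,   0.0637,
         0.0874]), 'ee_pos': array([ 497.3747, -142.8833,  224.2741]), 'tcp_rot': array([ 0.5499, -0.5493, -0.4449,  0.445 ]), 'contact_force': array([ 0.4537,  0.0733, -0.6306]), 'ft_torque': array([ 0.0474, -0.0344, -0.0154]), 'opening': 86.74883313299871}
[-0.2119  0.0042 -0.057  -0.0007 -0.0003  0.0004]
```

View pics/w1.png

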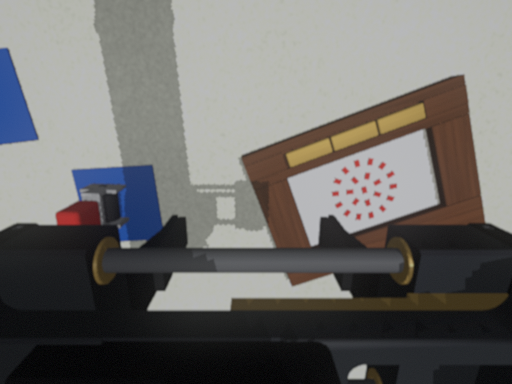

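The wrist view shows the roller at (95,205) on its mat and the frame's brass at (355,135). I'll move past the roller so the wrist camera can see it clearly.

Emit:
{"api": "play_rows", "payload": {
  "steps": [
    {"tx": -0.21,"ty": 0.0,"tz": -0.14,"ax": 0,"ay": 0,"az": 0},
    {"tx": -0.21,"ty": 0.0,"tz": -0.14,"ax": 0,"ay": 0,"az": 0},
    {"tx": -0.21,"ty": 0.0,"tz": -0.14,"ax": 0,"ay": 0,"az": 0},
    {"tx": -0.21,"ty": 0.0,"tz": -0.14,"ax": 0,"ay": 0,"az": 0},
    {"tx": -0.21,"ty": 0.0,"tz": -0.14,"ax": 0,"ay": 0,"az": 0},
    {"tx": -0.21,"ty": 0.0,"tz": -0.14,"ax": 0,"ay": 0,"az": 0},
    {"tx": -0.21,"ty": 0.0,"tz": -0.14,"ax": 0,"ay": 0,"az": 0}
  ]
}}

```text
time: 2.82
ee_pos: [591.5, -375.6, 225.2]
tcp_rot: [0.549, -0.549, -0.446, 0.445]
contact_force: [-0.4, 0.3, -1.0]
opening: 87.0
```

```bash
python3 - <<'E'
from h import *
np.set_printoptions(precision=4,suppress=True)
s=r.sense(); print(s['ee_pos'],s['qpos'],s['time']); snap('wrist','w2')
E
```

```text
[ 591.5386 -375.6157  225.2066] [ 0.1037  0.5561  0.6233  1.2528 -0.3184  1.4285  2.0622] 2.825
```

View pics/w2.png

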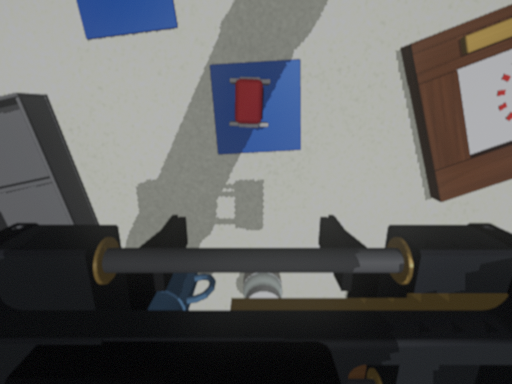

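The roller is clearly visible at (250,102), centred on the mat at (257,107), with its axle running image-vertical.

```bash
python3 - <<'E'
from h import *
np.set_printoptions(precision=1,suppress=True)
s=load('w2'); im=s['color']; hsv=cv2.cvtColor(im,cv2.COLOR_RGB2HSV); H,S,V=[hsv[...,i].astype(int) for i in range(3)]
cv2.imwrite('pics/w2c.png',cv2.resize(im[50:165,200:315,::-1],None,fx=5,fy=5,interpolation=cv2.INTER_CUBIC))
def rect(m,z):
    m=m.astype(np.uint8); c=max(cv2.findContours(m,0,1)[0],key=cv2.contourArea).reshape(-1,2)
    P=np.array([onz(s,u,v,z)[:2] for u,v in c],np.float32); rc=cv2.minAreaRect(P); print(m.sum(),np.array(rc[0]),np.array(rc[1]),rc[2])
box=np.zeros(H.shape,bool); box[50:165,200:315]=1
rect(box&((H<8)|(H>172))&(S>150)&(V>40),104)
rect(box&(H>105)&(H<130)&(S>150),4)
w=load('w1'); hsv=cv2.cvtColor(w['color'],cv2.COLOR_RGB2HSV); H,S,V=[hsv[...,i].astype(int) for i in range(3)]
s=w; b=np.zeros(H.shape,bool); b[80:200,260:450]=1
m=b&(H>15)&(H<30)&(S>110)&(V>90)
n,l,st,c=cv2.connectedComponentsWithStats(m.astype(np.uint8))
for i in range(1,n):
    if st[i,4]>100: rect(l==i,33)
E
```

```text
1061 [ 509.2 -361.5] [25.3 40.3] 77.11035919189453
4803 [ 518.1 -353.4] [113.7 114.9] 81.27225494384766
2417 [482.9  -4.4] [ 22.3 184.1] 8.699469566345215
```

View pics/w2c.png

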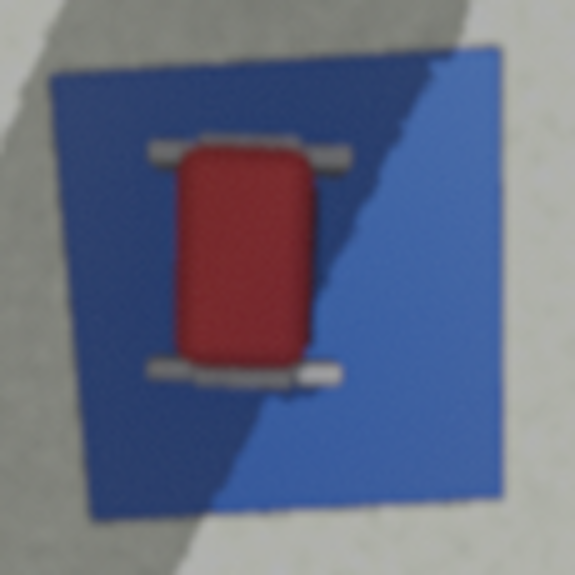

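```bash
cat >> h.py <<'E'
def go(*targets):
    s=r.sense(); R0=R.from_quat(s['tcp_rot'],scalar_first=True).as_matrix(); p0=s['ee_pos']
    print('t',s['time'],'p',p0.round(1),'F',s['contact_force'].round(1),'open',round(s['opening'],1),'yaw',np.degrees(np.arctan2(R0[1,0],R0[0,0])).round(2), 'q7',s['qpos'][6].round(2))
    for p,y in targets: print(p,y,rel(p0,R0,p,Rt(y)).round(4))
E
python3 - <<'E'
from h import *
go(([509.2,-361.5,140],77.1),([509.2,-361.5,63],77.1))
E
```

```text
t 2.875 p [ 591.4 -375.8  225.4] F [-1.   1.3  0.6] open 86.8 yaw 78.13 q7 2.06
[509.2, -361.5, 140] 77.1 [-0.003   0.0853  0.0836  0.0013  0.0179  0.0013]
[509.2, -361.5, 63] 77.1 [-0.0031  0.1623  0.0837  0.0013  0.0179  0.0013]
```

Emit:
{"api": "play_rows", "payload": {
  "steps": [
    {"tx": -0.003,"ty": 0.05,"tz": 0.0837,"ax": 0.0013,"ay": 0.018,"az": 0.0013},
    {"tx": -0.003,"ty": 0.07,"tz": 0.0837,"ax": 0.0013,"ay": 0.018,"az": 0.0013},
    {"tx": -0.003,"ty": 0.085,"tz": 0.0837,"ax": 0.0013,"ay": 0.018,"az": 0.0013},
    {"tx": -0.003,"ty": 0.09,"tz": 0.0837,"ax": 0.0013,"ay": 0.018,"az": 0.0013},
    {"tx": -0.003,"ty": 0.12,"tz": 0.0837,"ax": 0.0013,"ay": 0.018,"az": 0.0013},
    {"tx": -0.003,"ty": 0.145,"tz": 0.0837,"ax": 0.0013,"ay": 0.018,"az": 0.0013},
    {"tx": -0.003,"ty": 0.162,"tz": 0.0837,"ax": 0.0013,"ay": 0.018,"az": 0.0013},
    {"tx": -0.003,"ty": 0.162,"tz": 0.0837,"ax": 0.0013,"ay": 0.018,"az": 0.0013},
    {"tx": -0.003,"ty": 0.162,"tz": 0.0837,"ax": 0.0013,"ay": 0.018,"az": 0.0013}
  ]
}}

```text
time: 4.0
ee_pos: [509.0, -364.0, 63.7]
tcp_rot: [-0.553, 0.554, 0.44, -0.44]
contact_force: [0.4, -0.8, -0.5]
opening: 87.0
```

```bash
python3 - <<'E'
from h import *
go(([509.2,-361.5,63],77.1)); snap('wrist','w3')
E
```

```text
t 4.0 p [ 509.  -364.    63.7] F [ 0.4 -0.8 -0.5] open 87.0 yaw 76.96 q7 2.13
[509.2, -361.5, 63] 77.1 [ 0.0024  0.0007  0.0004  0.0004 -0.0025 -0.0018]
```

View pics/w3.png

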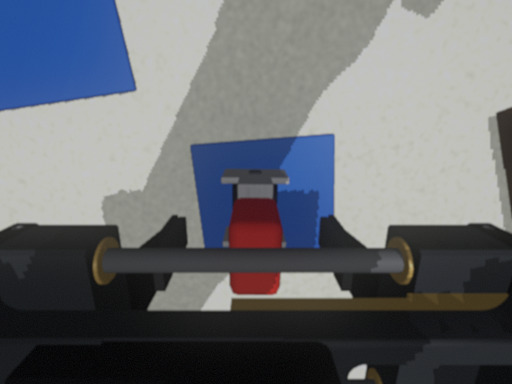

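The red grip at (256,250) sits between the fingers, nearly centred. I'll nudge +2 mm along the jaw axis and close.

Emit:
{"api": "play_rows", "payload": {
  "steps": [
    {"tx": 0.002,"ty": 0,"tz": 0,"ax": 0,"ay": 0,"az": 0},
    {"tx": 0.002,"ty": 0,"tz": 0,"ax": 0,"ay": 0,"az": 0},
    {"tx": 0.002,"ty": 0,"tz": 0,"ax": 0,"ay": 0,"az": 0},
    {"tx": 0.002,"ty": 0,"tz": 0,"ax": 0,"ay": 0,"az": 0},
    {"tx": 0.002,"ty": 0,"tz": 0,"ax": 0,"ay": 0,"az": 0},
    {"tx": 0.002,"ty": 0,"tz": 0,"ax": 0,"ay": 0,"az": 0},
    {"tx": 0.002,"ty": 0,"tz": 0,"ax": 0,"ay": 0,"az": 0},
    {"tx": 0.002,"ty": 0,"tz": 0,"ax": 0,"ay": 0,"az": 0}
  ],
  "claw": 0,
  "force": 45
}}

```text
time: 5.05
ee_pos: [508.6, -361.5, 62.5]
tcp_rot: [0.554, -0.553, -0.439, 0.441]
contact_force: [-0.2, 0.6, -1.2]
opening: 27.9
```

```bash
python3 - <<'E'
from h import *
a=np.radians(8.7); fx=np.array([np.cos(a),np.sin(a)]); fy=np.array([-fx[1],fx[0]]); c=np.array([483,-4.3])
print(c-80*fy,c+80*fy)
go(([509.2,-361.5,63],77.1)); 
E
```

```text
[495.10086562 -83.37951094] [470.89913438  74.77951094]
t 5.05 p [ 508.6 -361.5   62.5] F [-0.2  0.6 -1.2] open 27.9 yaw 76.95 q7 2.13
[509.2, -361.5, 63] 77.1 [ 0.0002 -0.0005 -0.0006 -0.0013 -0.0027 -0.0012]
```

```bash
python3 - <<'E'
from h import *
go(([509,-361.5,130],77),([500,-200,140],90),([494.5,-83.5,130],98.7)); 
E
```

```text
t 5.05 p [ 508.6 -361.5   62.5] F [-0.2  0.6 -1.2] open 27.9 yaw 76.95 q7 2.13
[509, -361.5, 130] 77 [ 0.     -0.0675 -0.0003 -0.0013 -0.0009 -0.0012]
[500, -200, 140] 90 [ 0.1553 -0.0776  0.045  -0.0014 -0.2278 -0.001 ]
[494.5, -83.5, 130] 98.7 [ 0.2676 -0.0677  0.0766 -0.0015 -0.3797 -0.0009]
```

Emit:
{"api": "play_rows", "payload": {
  "steps": [
    {"tx": 0,"ty": -0.03,"tz": 0,"ax": 0,"ay": 0,"az": 0},
    {"tx": 0,"ty": -0.068,"tz": 0,"ax": 0,"ay": 0,"az": 0},
    {"tx": 0.04,"ty": -0.075,"tz": 0.012,"ax": 0,"ay": -0.06,"az": 0},
    {"tx": 0.08,"ty": -0.078,"tz": 0.024,"ax": 0,"ay": -0.12,"az": 0},
    {"tx": 0.12,"ty": -0.078,"tz": 0.036,"ax": 0,"ay": -0.18,"az": 0},
    {"tx": 0.16,"ty": -0.078,"tz": 0.047,"ax": 0,"ay": -0.24,"az": 0},
    {"tx": 0.2,"ty": -0.074,"tz": 0.058,"ax": 0,"ay": -0.3,"az": 0},
    {"tx": 0.24,"ty": -0.07,"tz": 0.069,"ax": 0,"ay": -0.35,"az": 0},
    {"tx": 0.268,"ty": -0.068,"tz": 0.077,"ax": 0,"ay": -0.38,"az": 0},
    {"tx": 0.268,"ty": -0.068,"tz": 0.077,"ax": 0,"ay": -0.38,"az": 0},
    {"tx": 0.268,"ty": -0.068,"tz": 0.077,"ax": 0,"ay": -0.38,"az": 0}
  ]
}}

```text
time: 6.42
ee_pos: [494.2, -83.9, 130.3]
tcp_rot: [0.461, -0.461, -0.536, 0.537]
contact_force: [0.7, 0.7, -4.4]
opening: 27.2
```

```bash
python3 - <<'E'
from h import *
go(([494.5,-83.5,100],98.7)); snap('wrist','w4'); snap('scene','s4'); snap('top','t4')
im=cv2.imread('pics/s4.png')[120:270,200:350]; im2=cv2.imread('pics/t4.png')[110:260,170:320]; cv2.imwrite('pics/c4.png',np.hstack([cv2.resize(i,(400,400),interpolation=2) for i in (im,im2)]))
E
```

```text
t 6.425 p [494.2 -83.9 130.3] F [ 0.7  0.7 -4.4] open 27.2 yaw 98.65 q7 1.86
[494.5, -83.5, 100] 98.7 [ 0.0004  0.0303 -0.0004 -0.0018 -0.0009 -0.0012]
```

View pics/c4.png

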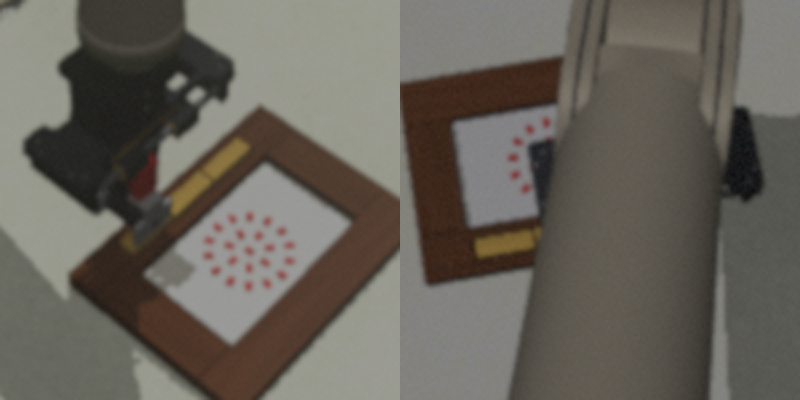

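View pics/w4.png

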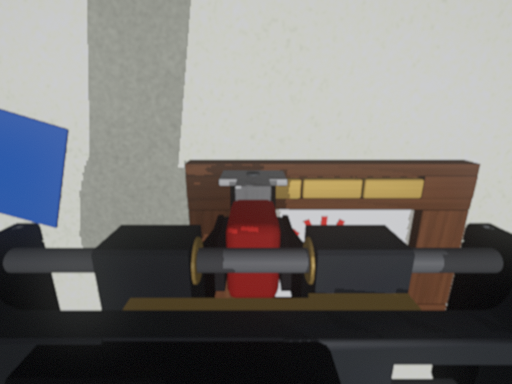

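Held and aligned: the cheek at (253,178) is parallel to the rail and the roller is over trim1. Descending onto it.

Emit:
{"api": "play_rows", "payload": {
  "steps": [
    {"tx": 0,"ty": 0.025,"tz": 0,"ax": 0,"ay": 0,"az": 0},
    {"tx": 0,"ty": 0.036,"tz": 0,"ax": 0,"ay": 0,"az": 0},
    {"tx": 0,"ty": 0.038,"tz": 0,"ax": 0,"ay": 0,"az": 0},
    {"tx": 0,"ty": 0.04,"tz": 0,"ax": 0,"ay": 0,"az": 0},
    {"tx": 0,"ty": 0.042,"tz": 0,"ax": 0,"ay": 0,"az": 0},
    {"tx": 0,"ty": 0.042,"tz": 0,"ax": 0,"ay": 0,"az": 0}
  ]
}}

```text
time: 7.32
ee_pos: [494.6, -83.1, 88.9]
tcp_rot: [0.46, -0.461, -0.536, 0.537]
contact_force: [-1.0, 0.1, -0.3]
opening: 27.7
```

```bash
python3 - <<'E'
from h import *
go(([495.1,-83.4,88],98.7),([470.9,74.8,88],98.7))
E
```

```text
t 7.325 p [494.6 -83.1  88.9] F [-1.   0.1 -0.3] open 27.7 yaw 98.72 q7 1.89
[495.1, -83.4, 88] 98.7 [-0.0003  0.0009 -0.0004 -0.0006  0.0003 -0.0008]
[470.9, 74.8, 88] 98.7 [ 0.1597  0.0007 -0.0005 -0.0006  0.0003 -0.0008]
```

Emit:
{"api": "play_rows", "payload": {
  "steps": [
    {"tx": 0,"ty": 0.001,"tz": 0,"ax": 0,"ay": 0,"az": 0},
    {"tx": 0,"ty": 0.002,"tz": 0,"ax": 0,"ay": 0,"az": 0},
    {"tx": 0,"ty": 0.003,"tz": 0,"ax": 0,"ay": 0,"az": 0},
    {"tx": 0,"ty": 0.003,"tz": 0,"ax": 0,"ay": 0,"az": 0}
  ]
}}

```text
time: 7.82
ee_pos: [494.5, -83.0, 85.4]
tcp_rot: [0.461, -0.46, -0.536, 0.537]
contact_force: [1.0, -0.6, 0.9]
opening: 27.4
```

```bash
python3 - <<'E'
from h import *
go(([495.1,-83.4,88],98.7),([470.9,74.8,88],98.7))
E
```

```text
t 7.825 p [494.5 -83.   85.4] F [ 1.  -0.6  0.9] open 27.4 yaw 98.73 q7 1.89
[495.1, -83.4, 88] 98.7 [-0.0005 -0.0026 -0.0005 -0.0011  0.0004 -0.0007]
[470.9, 74.8, 88] 98.7 [ 0.1595 -0.0028 -0.0006 -0.0011  0.0004 -0.0007]
```

Emit:
{"api": "play_rows", "payload": {
  "steps": [
    {"tx": 0,"ty": 0.0007,"tz": 0,"ax": 0,"ay": 0,"az": 0},
    {"tx": 0,"ty": 0.0015,"tz": 0,"ax": 0,"ay": 0,"az": 0},
    {"tx": 0,"ty": 0.0015,"tz": 0,"ax": 0,"ay": 0,"az": 0}
  ]
}}

```text
time: 8.2
ee_pos: [494.8, -83.2, 85.0]
tcp_rot: [0.46, -0.461, -0.536, 0.537]
contact_force: [-3.4, -0.7, 13.6]
opening: 27.7
```

```bash
python3 - <<'E'
from h import *
go(([495.1,-83.4,88],98.7),([470.9,74.8,88],98.7))
E
```

```text
t 8.2 p [494.8 -83.2  85. ] F [-3.4 -0.7 13.6] open 27.7 yaw 98.72 q7 1.89
[495.1, -83.4, 88] 98.7 [-0.0002 -0.003  -0.0003 -0.0004  0.0003 -0.0006]
[470.9, 74.8, 88] 98.7 [ 0.1598 -0.0031 -0.0003 -0.0004  0.0003 -0.0006]
```

Trim1 has bottomed (TCP z 85.0, about 18 N). I'll roll toward +y, slightly raised on the first pass to soften the step, then press fully on the way back.

Emit:
{"api": "play_rows", "payload": {
  "steps": [
    {"tx": 0.01,"ty": 0,"tz": 0,"ax": 0,"ay": 0,"az": 0},
    {"tx": 0.02,"ty": -0.0005,"tz": 0,"ax": 0,"ay": 0,"az": 0},
    {"tx": 0.027,"ty": -0.0025,"tz": 0,"ax": 0,"ay": 0,"az": 0},
    {"tx": 0.036,"ty": -0.003,"tz": 0,"ax": 0,"ay": 0,"az": 0},
    {"tx": 0.045,"ty": -0.003,"tz": 0,"ax": 0,"ay": 0,"az": 0},
    {"tx": 0.054,"ty": -0.003,"tz": 0,"ax": 0,"ay": 0,"az": 0},
    {"tx": 0.064,"ty": -0.003,"tz": 0,"ax": 0,"ay": 0,"az": 0},
    {"tx": 0.074,"ty": -0.002,"tz": 0,"ax": 0,"ay": 0,"az": 0},
    {"tx": 0.074,"ty": -0.001,"tz": 0,"ax": 0,"ay": 0,"az": 0}
  ]
}}

```text
time: 9.32
ee_pos: [482.9, -8.6, 85.1]
tcp_rot: [0.46, -0.46, -0.537, 0.537]
contact_force: [-6.5, -1.2, 13.5]
opening: 27.7
```

```bash
python3 - <<'E'
from h import *
go(([495.1,-83.4,88],98.7),([470.9,74.8,88],98.7))
E
```

```text
t 9.325 p [482.9  -8.6  85.1] F [-6.5 -1.2 13.5] open 27.7 yaw 98.82 q7 1.71
[495.1, -83.4, 88] 98.7 [-0.0758 -0.0029 -0.0006 -0.0017  0.002   0.0001]
[470.9, 74.8, 88] 98.7 [ 0.0842 -0.0029 -0.0009 -0.0017  0.002   0.0001]
```

Emit:
{"api": "play_rows", "payload": {
  "steps": [
    {"tx": 0.01,"ty": -0.0015,"tz": 0,"ax": 0,"ay": 0,"az": 0},
    {"tx": 0.018,"ty": -0.003,"tz": 0,"ax": 0,"ay": 0,"az": 0},
    {"tx": 0.026,"ty": -0.003,"tz": 0,"ax": 0,"ay": 0,"az": 0},
    {"tx": 0.035,"ty": -0.003,"tz": 0,"ax": 0,"ay": 0,"az": 0},
    {"tx": 0.044,"ty": -0.003,"tz": 0,"ax": 0,"ay": 0,"az": 0},
    {"tx": 0.054,"ty": -0.003,"tz": 0,"ax": 0,"ay": 0,"az": 0},
    {"tx": 0.064,"ty": -0.002,"tz": 0,"ax": 0,"ay": 0,"az": 0},
    {"tx": 0.074,"ty": -0.001,"tz": 0,"ax": 0,"ay": 0,"az": 0},
    {"tx": 0.082,"ty": 0,"tz": 0,"ax": 0,"ay": 0,"az": 0},
    {"tx": 0.082,"ty": 0,"tz": 0,"ax": 0,"ay": 0,"az": 0}
  ]
}}

```text
time: 10.58
ee_pos: [470.7, 72.4, 85.2]
tcp_rot: [0.46, -0.46, -0.537, 0.537]
contact_force: [-2.3, -0.8, 6.2]
opening: 27.6
```

```bash
python3 - <<'E'
from h import *
go(([495.1,-83.4,85],98.7),([470.9,74.8,85],98.7))
E
```

```text
t 10.575 p [470.7  72.4  85.2] F [-2.3 -0.8  6.2] open 27.6 yaw 98.79 q7 1.52
[495.1, -83.4, 85] 98.7 [-0.1577  0.0002 -0.0003 -0.0011  0.0015 -0.    ]
[470.9, 74.8, 85] 98.7 [ 0.0023  0.0002 -0.0006 -0.0011  0.0015 -0.    ]
```

All three are at the bottom height. Now a firm return pass back to the other end.

Emit:
{"api": "play_rows", "payload": {
  "steps": [
    {"tx": 0,"ty": 0.0007,"tz": 0,"ax": 0,"ay": 0,"az": 0},
    {"tx": -0.014,"ty": 0.0007,"tz": 0,"ax": 0,"ay": 0.001,"az": 0},
    {"tx": -0.028,"ty": 0.0007,"tz": 0,"ax": 0,"ay": 0.001,"az": 0},
    {"tx": -0.042,"ty": 0.0007,"tz": 0,"ax": 0,"ay": 0.001,"az": 0},
    {"tx": -0.056,"ty": 0.0007,"tz": 0,"ax": 0,"ay": 0.001,"az": 0},
    {"tx": -0.07,"ty": 0.0007,"tz": 0,"ax": 0,"ay": 0.001,"az": 0},
    {"tx": -0.084,"ty": 0.0007,"tz": 0,"ax": 0,"ay": 0.001,"az": 0},
    {"tx": -0.098,"ty": 0.0007,"tz": 0,"ax": 0,"ay": 0.001,"az": 0},
    {"tx": -0.112,"ty": 0.0007,"tz": 0,"ax": 0,"ay": 0.001,"az": 0},
    {"tx": -0.126,"ty": 0.0007,"tz": 0,"ax": 0,"ay": 0.001,"az": 0},
    {"tx": -0.14,"ty": 0.0007,"tz": 0,"ax": 0,"ay": 0.001,"az": 0},
    {"tx": -0.153,"ty": 0.0007,"tz": 0,"ax": 0,"ay": 0.001,"az": 0}
  ]
}}

```text
time: 12.08
ee_pos: [494.0, -80.2, 85.0]
tcp_rot: [0.461, -0.461, -0.536, 0.537]
contact_force: [-5.8, 0.4, 13.3]
opening: 27.6
```

```bash
python3 - <<'E'
from h import *
go(([493,-80,130],98.7),([505,-200,140],90),([513,-352,130],81),([513,-352,64],81))
E
```

```text
t 12.075 p [494.  -80.2  85. ] F [-5.8  0.4 13.3] open 27.6 yaw 98.66 q7 1.88
[493, -80, 130] 98.7 [ 0.0003 -0.045   0.001  -0.0014 -0.0007 -0.0001]
[505, -200, 140] 90 [-0.1201 -0.055   0.0072 -0.0014  0.1511 -0.0002]
[513, -352, 130] 81 [-2.716e-01 -4.490e-02  2.220e-02 -1.300e-03  3.082e-01 -3.000e-04]
[513, -352, 64] 81 [-2.716e-01  2.110e-02  2.210e-02 -1.300e-03  3.082e-01 -3.000e-04]
```

Bottomed along the whole pass. Lifting, then looking at the trim before placing.

Emit:
{"api": "play_rows", "payload": {
  "steps": [
    {"tx": 0,"ty": -0.02,"tz": 0,"ax": 0,"ay": 0,"az": 0},
    {"tx": 0,"ty": -0.05,"tz": 0,"ax": 0,"ay": 0,"az": 0},
    {"tx": -0.04,"ty": -0.053,"tz": 0.002,"ax": 0,"ay": 0.05,"az": 0},
    {"tx": -0.08,"ty": -0.055,"tz": 0.004,"ax": 0,"ay": 0.1,"az": 0},
    {"tx": -0.12,"ty": -0.055,"tz": 0.007,"ax": 0,"ay": 0.15,"az": 0},
    {"tx": -0.16,"ty": -0.055,"tz": 0.011,"ax": 0,"ay": 0.2,"az": 0},
    {"tx": -0.2,"ty": -0.05,"tz": 0.015,"ax": 0,"ay": 0.25,"az": 0},
    {"tx": -0.24,"ty": -0.045,"tz": 0.018,"ax": 0,"ay": 0.3,"az": 0},
    {"tx": -0.272,"ty": -0.045,"tz": 0.02,"ax": 0,"ay": 0.308,"az": 0},
    {"tx": -0.272,"ty": -0.045,"tz": 0.02,"ax": 0,"ay": 0.308,"az": 0},
    {"tx": -0.272,"ty": -0.045,"tz": 0.02,"ax": 0,"ay": 0.308,"az": 0}
  ]
}}

```text
time: 13.45
ee_pos: [515.0, -350.8, 128.4]
tcp_rot: [0.538, -0.537, -0.459, 0.46]
contact_force: [0.2, 0.1, -3.7]
opening: 27.8
```

```bash
python3 - <<'E'
from h import *
go(([515,-352,64],81)); snap('wrist','w5'); snap('scene','s5'); snap('top','t5')
im=cv2.imread('pics/s5.png')[120:320,120:320]; im2=cv2.imread('pics/s0.png') if 0 else cv2.imread('pics/scene0.png')[150:220,230:320]; a=cv2.imread('pics/s5.png')[150:220,230:320]
cv2.imwrite('pics/c5.png',np.vstack([cv2.resize(i,(360,280),interpolation=2) for i in (im2,a)])); cv2.imwrite('pics/d5.png',cv2.resize(im,(600,600),interpolation=2))
E
```

```text
t 13.45 p [ 515.  -350.8  128.4] F [ 0.2  0.1 -3.7] open 27.8 yaw 81.04 q7 2.15
[515, -352, 64] 81 [-0.0011  0.0644 -0.0003 -0.0026  0.0008 -0.0002]
```

View pics/c5.png

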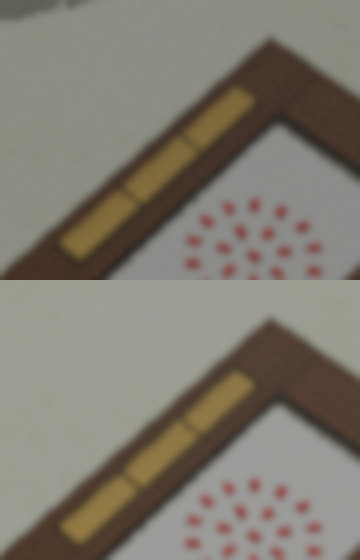

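View pics/d5.png

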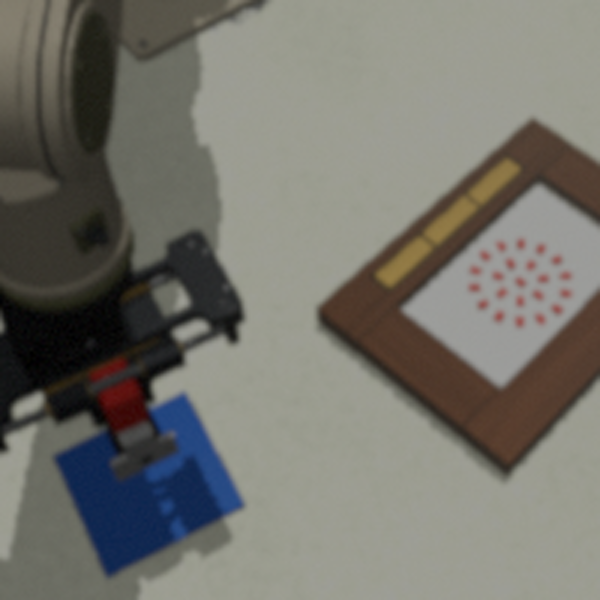

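View pics/w5.png

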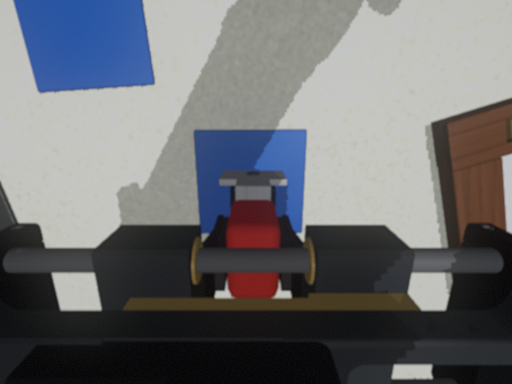

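The brass now sits lower on all three lengths, and the roller is still square in the grip above the right mat. Lowering it.

Emit:
{"api": "play_rows", "payload": {
  "steps": [
    {"tx": -0.001,"ty": 0.03,"tz": 0,"ax": 0,"ay": 0,"az": 0},
    {"tx": -0.001,"ty": 0.055,"tz": 0,"ax": 0,"ay": 0,"az": 0},
    {"tx": -0.001,"ty": 0.062,"tz": 0,"ax": 0,"ay": 0,"az": 0},
    {"tx": -0.001,"ty": 0.064,"tz": 0,"ax": 0,"ay": 0,"az": 0},
    {"tx": -0.001,"ty": 0.0655,"tz": 0,"ax": 0,"ay": 0,"az": 0},
    {"tx": -0.001,"ty": 0.0655,"tz": 0,"ax": 0,"ay": 0,"az": 0}
  ]
}}

```text
time: 14.35
ee_pos: [515.1, -353.2, 64.5]
tcp_rot: [-0.537, 0.538, 0.459, -0.46]
contact_force: [0.1, 0.9, -4.4]
opening: 27.4
```

Emit:
{"api": "play_rows", "payload": {
  "steps": [
    {"tx": 0,"ty": 0.0012,"tz": 0,"ax": 0,"ay": 0,"az": 0},
    {"tx": 0,"ty": 0.0022,"tz": 0,"ax": 0,"ay": 0,"az": 0},
    {"tx": 0,"ty": 0.0022,"tz": 0,"ax": 0,"ay": 0,"az": 0}
  ]
}}

```text
time: 14.72
ee_pos: [514.9, -353.5, 62.4]
tcp_rot: [-0.537, 0.538, 0.459, -0.46]
contact_force: [-2.5, 0.4, 4.3]
opening: 27.9
```

Emit:
{"api": "play_rows", "payload": {
  "steps": [
    {"tx": 0,"ty": -0.0004,"tz": 0,"ax": 0,"ay": 0,"az": 0},
    {"tx": 0,"ty": -0.0004,"tz": 0,"ax": 0,"ay": 0,"az": 0}
  ]
}}

```text
time: 14.98
ee_pos: [515.0, -353.2, 62.4]
tcp_rot: [-0.537, 0.538, 0.459, -0.46]
contact_force: [-2.2, -0.1, 4.9]
opening: 27.5
```

Emit:
{"api": "play_rows", "payload": {
  "steps": [
    {"tx": 0,"ty": 0,"tz": 0,"ax": 0,"ay": 0,"az": 0},
    {"tx": 0,"ty": 0,"tz": 0,"ax": 0,"ay": 0,"az": 0},
    {"tx": 0,"ty": 0,"tz": 0,"ax": 0,"ay": 0,"az": 0},
    {"tx": 0,"ty": 0,"tz": 0,"ax": 0,"ay": 0,"az": 0}
  ],
  "claw": 0.6
}}

```text
time: 15.48
ee_pos: [514.8, -352.9, 61.9]
tcp_rot: [0.538, -0.537, -0.459, 0.46]
contact_force: [-0.7, 0.2, 0.0]
opening: 51.0
```

```bash
python3 - <<'E'
from h import *
go(([515,-352,64],81)); snap('wrist','w6')
E
```

```text
t 15.475 p [ 514.8 -352.9   61.9] F [-0.7  0.2  0. ] open 51.0 yaw 81.02 q7 2.19
[515, -352, 64] 81 [ 0.0009 -0.0021 -0.0001 -0.0015  0.0004 -0.001 ]
```

View pics/w6.png

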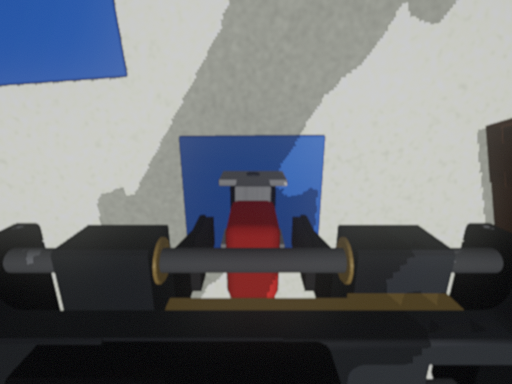

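The roller is standing, and the fingers are clear on both sides. I'll open fully, go straight up and back away so the cameras can see.

Emit:
{"api": "play_rows", "payload": {
  "steps": [
    {"tx": 0,"ty": 0,"tz": 0,"ax": 0,"ay": 0,"az": 0},
    {"tx": 0,"ty": 0,"tz": 0,"ax": 0,"ay": 0,"az": 0},
    {"tx": 0,"ty": -0.02,"tz": 0,"ax": 0,"ay": 0,"az": 0},
    {"tx": 0,"ty": -0.06,"tz": 0,"ax": 0,"ay": 0,"az": 0},
    {"tx": 0,"ty": -0.11,"tz": 0,"ax": 0,"ay": 0,"az": 0},
    {"tx": 0,"ty": -0.16,"tz": 0,"ax": 0,"ay": 0,"az": 0},
    {"tx": 0,"ty": -0.16,"tz": -0.04,"ax": 0,"ay": 0,"az": 0},
    {"tx": 0,"ty": -0.16,"tz": -0.08,"ax": 0,"ay": 0,"az": 0},
    {"tx": 0,"ty": -0.16,"tz": -0.08,"ax": 0,"ay": 0,"az": 0},
    {"tx": 0,"ty": -0.16,"tz": -0.08,"ax": 0,"ay": 0,"az": 0}
  ],
  "claw": 1
}}

```text
time: 16.77
ee_pos: [593.4, -366.0, 222.9]
tcp_rot: [-0.538, 0.538, 0.458, -0.46]
contact_force: [-0.1, 0.0, -0.1]
opening: 87.1
```

```bash
python3 - <<'E'
from h import *
go(([515,-352,64],81)); s=snap('wrist','w7'); c=snap('scene','s7')
np.set_printoptions(precision=1,suppress=True)
cv2.imwrite('pics/c7.png',np.hstack([cv2.resize(s['color'][30:180,170:320,::-1],(400,400),interpolation=2),cv2.resize(c['color'][220:320,120:220,::-1],(400,400),interpolation=2)]))
def rect(s,m,z):
    m=m.astype(np.uint8); k=max(cv2.findContours(m,0,1)[0],key=cv2.contourArea).reshape(-1,2)
    P=np.array([onz(s,u,v,z)[:2] for u,v in k],np.float32); rc=cv2.minAreaRect(P); print(m.sum(),np.array(rc[0]),np.array(rc[1]),rc[2])
for im,f in ((c,'scene0'),):
  for q in (im,load(f)):
    hsv=cv2.cvtColor(q['color'],cv2.COLOR_RGB2HSV); H,S,V=[hsv[...,i].astype(int) for i in range(3)]
    b=np.zeros(H.shape,bool); b[150:230,230:320]=1
    rect(q,b&(H>15)&(H<28)&(S>120)&(V>90),33)
hsv=cv2.cvtColor(s['color'],cv2.COLOR_RGB2HSV); H,S,V=[hsv[...,i].astype(int) for i in range(3)]
b=np.zeros(H.shape,bool); b[30:200,170:340]=1
rect(s,b&((H<8)|(H>172))&(S>150)&(V>40),104); rect(s,b&(H>105)&(H<130)&(S>150),4)
E
```

```text
t 16.775 p [ 593.4 -366.   222.9] F [-0.1  0.  -0.1] open 87.1 yaw 80.97 q7 2.1
[515, -352, 64] 81 [ 0.0018  0.1589  0.0794 -0.0012 -0.0006 -0.0021]
397 [486.8  -8. ] [ 22.9 182.3] 8.754262924194336
406 [483.8  -4.1] [ 21.5 182.8] 8.546632766723633
1045 [ 515.2 -352.1] [25.  39.5] 80.24872589111328
4905 [ 518.1 -352.9] [114.3 114.9] 80.95498657226562
```

View pics/c7.png

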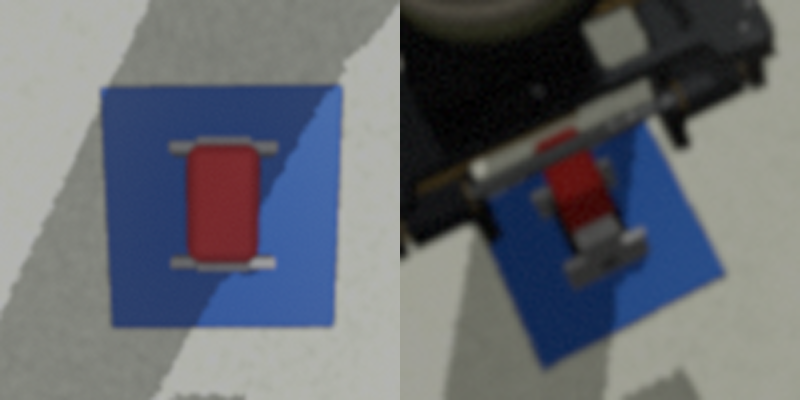

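View pics/s7.png

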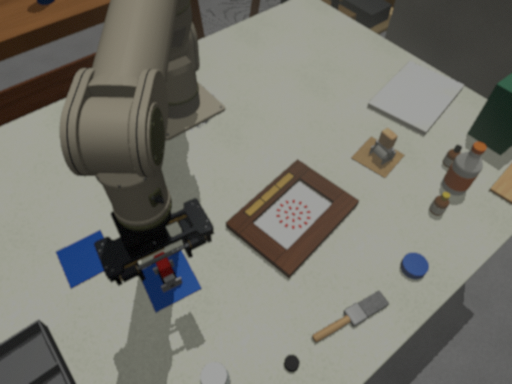

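```bash
python3 -c "
from h import *
print(order.sign_off())"
```

```text
the job is handed in; nothing more can be done
None
```

I rolled the red-grip roller along all three brass lengths, stood it back on the right blue mat and let go. I handed the job in at about 17 s of the 54 s allowed.

- **Rolling:** I pressed straight down on the first length and rolled to the far end, then made a firm pass back, stopping 3 mm short of where I started. The force at the checked points was about 10–18 N. The tool stopped at the same height (85.0–85.2 mm) on all three lengths.
- **Trim check:** In the scene picture the brass strip shifted by an amount that matches sitting about 6–7 mm lower, against 6 mm for fully down. The shift was even along the strip.
- **Roller check:** The wrist view shows it upright, about 3 mm from the mat's centre. The gripper is open and clear of it, and the force reading is near zero.
- **White roller:** The last scene picture shows it where it started.

No check failed or disagreed. I could not read the drum's turn directly. The first pass covered about 155 mm, which should be about 8.5 rad against the 3 rad needed. On that pass the roller was slightly raised around the first joint, so some of that distance may not have turned the drum.

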